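# Tighten the flower press crisscross

### The job

Tighten the flower press with the red knobs evenly: first turn every red knob clockwise half way, until its bar stands at about 45 degrees to the green stripe, going crisscross (one corner, then the diagonally opposite one, then the other two). Only then go round again, crisscross as before, and turn each knob fully home, its bar straight across the stripe; then let go.

Things in the scene. Friction and masses are not known exactly. Their poses are not given: they have to be found in the camera images.
- press: Flower press fixed to the table: two 170 x 170 mm wooden boards, paper layers between, four red wing knobs on top. Origin: centre of its underside; z up; x along the 30 mm wide green stripe across the middle of the top. Board top 60 mm above origin. Knob axes at x, y = +-56 mm. A similar fixed press with black knobs and blue stripe, already tight, stands beside it: not to be worked on.
- knob_a (a joint): Red knob at x -56, y +56 mm of the press, diagonal to knob_c: upright bar 48 long, 12 thick, 10 to 40 mm above the board, on a hub of radius 10. Rad, clockwise from above. 0 (loose): bar along the stripe; 0.79: at 45 deg; 1.57: across it, at the stop, tight. Starts at 0 to 0.2. Grip the bar's thickness from above. Turns with 0.06 N m, stays where left.
- knob_b (a joint): Red knob at x +56, y +56 mm of the press, diagonal to knob_d: upright bar 48 long, 12 thick, 10 to 40 mm above the board, on a hub of radius 10. Rad, clockwise from above. 0 (loose): bar along the stripe; 0.79: at 45 deg; 1.57: across it, at the stop, tight. Starts at 0 to 0.2. Grip the bar's thickness from above. Turns with 0.06 N m, stays where left.
- knob_c (a joint): Red knob at x +56, y -56 mm of the press, diagonal to knob_a: upright bar 48 long, 12 thick, 10 to 40 mm above the board, on a hub of radius 10. Rad, clockwise from above. 0 (loose): bar along the stripe; 0.79: at 45 deg; 1.57: across it, at the stop, tight. Starts at 0 to 0.2. Grip the bar's thickness from above. Turns with 0.06 N m, stays where left.
- knob_d (a joint): Red knob at x -56, y -56 mm of the press, diagonal to knob_b: upright bar 48 long, 12 thick, 10 to 40 mm above the board, on a hub of radius 10. Rad, clockwise from above. 0 (loose): bar along the stripe; 0.79: at 45 deg; 1.57: across it, at the stop, tight. Starts at 0 to 0.2. Grip the bar's thickness from above. Turns with 0.06 N m, stays where left.

How it is judged:
By the outcome, as a careful person would: the job done as asked, in the order asked, and still so for the second after the job is handed in, with the robot touching nothing.
It also fails if it takes over 72 s, if anything falls off the work surface, if the arm or the gripper's body presses on something with over 40 N, if the wrist force passes 120 N, or if a joint passes its speed limit or range.

### The arm

A 7-joint arm with a two-finger parallel gripper is mounted at the origin on the work surface. World frame = base frame: x ahead of the robot, y to its left, z up, the work surface at z = 0. Lengths are in mm, angles in rad, forces in N, time in s.
With the tool pointing down it reaches from about 400 to 850 mm from the base axis. Payload 10.4 kg.
Tool frame: the origin (TCP) lies on the centre line of the jaws, within the pads' length; the fingertips stand 11 mm ahead of it and the grasp point (between the pads) lies 8 mm behind it; z points along the fingers, y is the line along which they close (so a half turn about z gives the same grasp; the last joint's range is limited). The gripper opens to 87 mm and grips with 3 to 60 N. Pads are 19 mm wide; open, the fingers measure 117 mm over their backs; the gripper's body (75 mm by 190 mm) begins 51 mm behind the grasp point.
Start: joints at [1.27, 0.332, -0.065, 1.46, 0.022, 1.35, -0.088], TCP at [171.421, -601.054, 233.576] pointing down, gripper open.
Joint ranges: [-2.6, 2.6], [-0.5, 2.12], [-1.47, 1.34], [0.16, 2.42], [-1.27, 4.41], [0.06, 2.06], [-2.6, 2.6]. Speed limits (rad/s): [2.22, 2.22, 2.79, 2.79, 3.14, 3.14, 3.14].

### API

Orientations are given as a unit quaternion [x, y, z, w].
In Python, from plant import r, imaging, finder gives the robot as it stands. The module is installed in compiled form; this text tells all that it offers.
- The arm moves only by the tool move_arm, never from a script. Its argument "series" is one flat list of numbers, 4 for each row, row after row: the shift along the tool's x, y, z in m, then the turn about the tool's z in rad. In form: [x, y, z, yaw, x, y, z, yaw, ...]. A call has 1 to 8 rows; each row is the pose to reach, as a shift and turn from the pose commanded when the call began, along the tool's axes at that moment; what a row does not reach only later rows make up. A row lasts 1/10 s, in which the tool goes at most 50 mm and 8.59 degrees, less where a joint would pass 70% of its speed; a pose out of reach is approached as far as the arm can. A call with a gripper value outside its range is refused whole. "claw" is the finger opening in m, from 0 to 0.087, set as the call begins (left out, the last holds). The fingers move at their own pace and stop on an object; "force" is the grip in N (left out, the last holds). Time passes only in rows, so rows that repeat a pose let the fingers close. It gives the time, the measured TCP pose, the force, the opening and the grip force at its end, in the units of the state.
- r.sense(): the state, without advancing time (a new reading comes with each control period).
- imaging.grab_frame(name): name is "side" or "top"; returns (picture, depth): 400x640x3 uint8, red, green, blue; 400x640 float32, mm along the optical axis (not along the pixel's ray), 0 where there is no reading.
- imaging.camera_info(name): a dict with "fx", "fy", "cx", "cy" (pixels), "distortion" ([k1, k2, p1, p2, k3] as OpenCV has them; the pictures are not rectified), "position" and "rotation" of the camera in the world. Camera axes: x right, y down, z forward; pixel columns grow to the right and rows downward; lengths in mm; the calibration is good to about 2 mm. A picture is of the moment at which its call begins. camera_info takes no time and is no camera call.
- r.job_done(): hands the job in; it is judged then, once.
Trained networks look in the newest picture that a camera, given by its name, has taken for a name from the list of things; names that differ only in an ending like _2 or _b are one class to them, and where a whole thing is asked for, a point or a joint stands for the part that bears it (a point fixed in the world has none). Each returns a list of dicts, best first, with "confidence" (0 to 1); they miss things now and then, are a little off and sometimes report something else, mostly with a low value. They report only what shows in the picture. A call takes as long as a camera call.
- finder.regions_of(camera, query): "pixels" (400x640 bool, what is visible of it) and "extent" ([left, top, right, bottom] in pixels, round what is visible of it).
- finder.landmark_of(camera, query): "xy" ([column, row] in pixels: a listed point, or the origin of a listed thing).
The state is a dict: "time": time; "joint_positions": joint angles; "dq": joint speeds; "joint_efforts": joint torques, N m; "ee_pos": TCP position; "tool_rot": TCP orientation; "ft_force": force on the tool from outside, world axes, zero at the start; "torque": the same for the moment, N m; "finger_gap": finger opening in mm; "finger_force": force on a finger pad.
Only numpy, scipy, OpenCV 4.12 (cv2) and the standard library are available. Lean on these libraries where they do the work, as an engineer would, in place of code of your own. Each camera call takes 0.05 s, during which the arm holds its last target. There are 200 camera calls.

## Working session

There is one attempt and no reset: what is moved stays moved. The work goes in short steps, Python scripts to look and compute and a tool call to move; the robot and the scene stay as the last step left them, time stands still between calls to the robot, and variables do not carry over. Pictures are saved under pics/ and viewed, at most 10 in all, crops included, and the job is handed in when it is done.

Besides the shell and the picture viewer there is one more tool, called after "Request:" as name(argument=value, ...) on one line, values as JSON. move_arm: Moves the arm, as the interface text tells. Its arguments: {"type":"object","properties":{"series":{"type":"array"},"claw":{"type":"number"},"force":{"type":"number"}},"required":["series"]}

```bash
mkdir -p pics
cat > h.py <<'E'
import numpy as np, cv2
from plant import r, imaging, finder
def world(cam,px,d):
    i=imaging.camera_info(cam); K=np.array([[i['fx'],0,i['cx']],[0,i['fy'],i['cy']],[0,0,1.]])
    n=cv2.undistortPoints(np.array(px,float).reshape(-1,1,2),K,np.array(i['distortion'])).reshape(-1,2)
    d=np.broadcast_to(d,(len(n),)); p=np.c_[n*d[:,None],d]
    return p@np.array(i['rotation']).T+np.array(i['position'])
def snap(cam,name):
    p,d=imaging.grab_frame(cam); cv2.imwrite(f'pics/{name}.png',p[:,:,::-1]); return p,d
E
python3 - <<'E'
from h import *
for c in('top','side'):
    p,d=snap(c,c+'0'); i=imaging.camera_info(c); print(c,i)
s=r.sense(); print(s['time'],s['ee_pos'],s['tool_rot'],s['finger_gap'])
E
python3 -c "
import cv2;import numpy as np
cv2.imwrite('pics/both.png',cv2.resize(np.vstack([cv2.imread('pics/top0.png'),cv2.imread('pics/side0.png')]),(480,600)))"
```

```text
top {'fx': 437.928197362583, 'fy': 437.928197362583, 'cx': 320.9800500199911, 'cy': 203.40440368565126, 'distortion': array([-0.07002664,  0.        ,  0.        ,  0.        ,  0.        ]), 'position': array([ 380.71202826,   -9.85795627, 1023.8082611 ]), 'rotation': array([ 0.71065796, -0.69816758,  0.06612904, -0.05616261])}
side {'fx': 433.46879558407176, 'fy': 433.46879558407176, 'cx': 319.3072545389746, 'cy': 194.70086631498984, 'distortion': array([-0.0612072,  0.       ,  0.       ,  0.       ,  0.       ]), 'position': array([492.84125212, 530.77205715, 599.13290753]), 'rotation': array([-0.03492299,  0.91827018, -0.39429606,  0.00953258])}
0.1 [ 171.31813382 -600.7344564   232.86859237] [ 9.90364325e-01  1.38485147e-01 -1.17055330e-04 -5.95764808e-04] 86.86257966405374
```

View pics/top0.png

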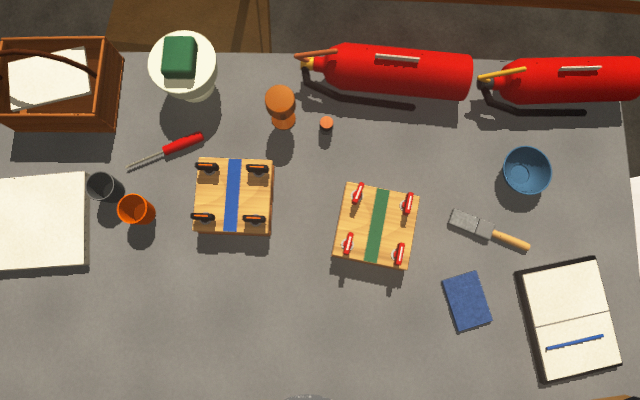

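View pics/side0.png

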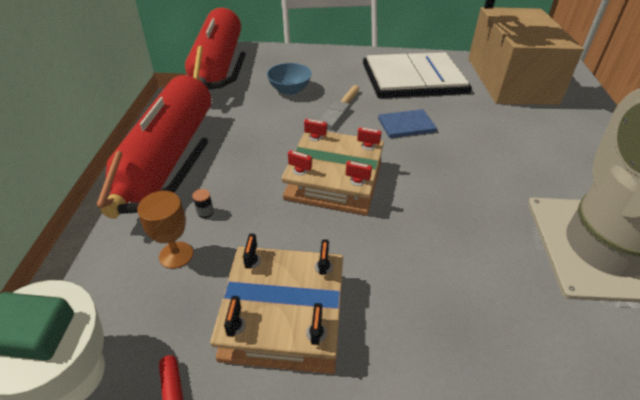

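The top view shows the red-knob press at about (376,226), with its stripe near vertical. The knobs are at about (358,193), (408,203), (348,243) and (399,254). The black-knob press is at (233,195).

```bash
sed -i "s/np.array(i\['rotation'\]).T/Rotation.from_quat(i['rotation']).as_matrix().T/; 1a from scipy.spatial.transform import Rotation" h.py
cat >> h.py <<'E'
def top_points(cam):
    p,d=imaging.grab_frame(cam)
    vv,uu=np.mgrid[0:400,0:640]; W=world(cam,np.c_[uu.ravel(),vv.ravel()],d.ravel()).reshape(400,640,3)
    W[d==0]=np.nan
    return p,W
def bars(cam,centers,R=35,zmin=72):
    p,W=top_points(cam); P=p.astype(int)
    m=(P[:,:,0]>110)&(P[:,:,0]>1.8*P[:,:,1])&(P[:,:,0]>1.8*P[:,:,2])&(W[:,:,2]>zmin)&(W[:,:,2]<112)
    out=[]
    for c in centers:
        q=W[m&(np.hypot(W[:,:,0]-c[0],W[:,:,1]-c[1])<R)]
        hi=q[q[:,2]>np.percentile(q[:,2],90)-12][:,:2] if len(q) else q
        if len(hi)<8: out.append(None); continue
        (cx,cy),(w,h),a=cv2.minAreaRect(hi.astype(np.float32))
        M=hi.mean(0); U=np.linalg.svd(hi-M)[2][0]
        out.append((len(hi),np.round(M,1),np.round([cx,cy,w,h],1),round(float(np.degrees(np.arctan2(U[1],U[0]))%180),1),round(float(np.nanmedian(q[:,2])),1)))
    return out
E
python3 - <<'E'
from h import *
p,W=top_points('top'); P=p.astype(int)
print('board z',W[225,360],W[225,395])
g=(P[:,:,1]>1.3*P[:,:,0])&(P[:,:,1]>1.1*P[:,:,2])&(np.hypot(*(np.indices((400,640))-np.array([226,376])[:,None,None]))<60)&(W[:,:,2]>45)
q=W[g]; M=q.mean(0);U=np.linalg.svd(q[:,:2]-M[:2])[2][0]
print('stripe',len(q),M,np.degrees(np.arctan2(U[1],U[0])), cv2.minAreaRect(q[:,:2].astype(np.float32)))
a=np.arctan2(U[1],U[0])
if np.cos(a)<0:a+=np.pi
c,s=np.cos(a),np.sin(a)
C=[M[:2]+56*np.array([c*x-s*y,s*x+c*y]) for x,y in((-1,1),(1,1),(1,-1),(-1,-1))]
print(np.degrees(a),np.round(C,1))
for b in bars('top',C):print(b)
for k in 'press','knob_a':
  for f in finder.landmark_of('top',k): print(k,f)
p,W2=top_points('side')
m=np.hypot(W2[:,:,0]-M[0],W2[:,:,1]-M[1])<50
print('side board z',np.nanmedian(W2[m][:,2]))
P=p.astype(int);g=(P[:,:,1]>1.3*P[:,:,0])&(P[:,:,1]>1.1*P[:,:,2])&(np.hypot(W2[:,:,0]-M[0],W2[:,:,1]-M[1])<100)
print('side stripe',cv2.minAreaRect(W2[g][:,:2].astype(np.float32)))
for b in bars('side',C):print(b)
print(r.sense()['time'])
E
```

```text
board z [ 502.24747239 -109.38569447   61.32374737] [ 503.66255548 -187.50413529   60.88688879]
stripe 879 [ 502.76162232 -145.78300256   60.87294628] 169.46698087595445 ((503.8399353027344, -145.8681182861328), (27.419227600097656, 163.45211791992188), 79.224609375)
349.46698087595445 [[ 457.9  -80.5]
 [ 568.1 -101. ]
 [ 547.6 -211.1]
 [ 437.5 -190.6]]
(87, array([458.5, -79. ]), array([459.4, -79.7,  11.7,  47. ]), 166.5, 99.7)
(82, array([568.3, -99.9]), array([ 569.2, -100.3,   12. ,   46.6]), 158.5, 99.6)
(88, array([ 548.8, -210.1]), array([ 548.5, -210.5,   12.4,   46.8]), 168.7, 98.9)
(95, array([ 439.1, -189.5]), array([ 438.5, -190.2,   12.4,   46.7]), 168.7, 99.4)
press {'xy': [372.0, 227.8], 'confidence': 0.66}Traceback (most recent call last):
  File "<stdin>", line 14, in <module>
ValueError: it knows: press
```

```bash
cat >> h.py <<'E'
K=dict(a=(459.,-79.8),b=(568.7,-100.3),c=(548.3,-210.6),d=(438.4,-190.2)); STR=169.4
def go(x,y,z,ang):
    s=r.sense(); Rm=Rotation.from_quat(s['tool_rot']).as_matrix()
    t=Rm.T@(np.array([x,y,z])-s['ee_pos']); cur=np.degrees(np.arctan2(Rm[1,0],Rm[0,0]))
    yaw=-((ang-cur+180)%360-180)
    print('t',round(s['time'],2),'pos',np.round(s['ee_pos'],1),'ang',round(cur,1),'F',np.round(s['ft_force'],1),'gap',round(s['finger_gap'],1),'-> m',np.round(t/1000,4),'yaw',round(np.radians(yaw),3), 'j7',round(s['joint_positions'][6],2))
E
python3 -c "
from h import *
go(*K['a'],140,166.5)"
```

```text
t 0.25 pos [ 171.4 -600.9  233.2] ang 15.9 F [0.9 0.3 0.1] gap 87.2 -> m [ 0.4195 -0.4222  0.0934] yaw -2.628 j7 -0.09
```

Request:
move_arm(series=[0.21, -0.211, 0.03, -1.2, 0.21, -0.211, 0.03, -1.2, 0.21, -0.211, 0.03, -1.2, 0.21, -0.211, 0.03, -1.2, 0.21, -0.211, 0.03, -1.2, 0.21, -0.211, 0.03, -1.2, 0.21, -0.211, 0.03, -1.2, 0.21, -0.211, 0.03, -1.2], claw=0.045, force=25)

```text
time: 1.05
ee_pos: [316.3, -339.2, 203.7]
tool_rot: [0.736, 0.677, -0.0, 0.0]
ft_force: [-0.4, -1.7, -0.1]
finger_gap: 45.6
finger_force: 0.0
```

```bash
python3 -c "
from h import *
go(*K['a'],140,166.5)"
```

```text
t 1.05 pos [ 316.3 -339.2  203.7] ang 85.2 F [-0.4 -1.7 -0.1] gap 45.6 -> m [0.2705 0.1205 0.0635] yaw -1.419 j7 0.64
```

Request:
move_arm(series=[0.27, 0.12, 0.063, -1.419, 0.27, 0.12, 0.063, -1.419, 0.27, 0.12, 0.063, -1.419, 0.27, 0.12, 0.063, -1.419, 0.27, 0.12, 0.063, -1.419, 0.27, 0.12, 0.063, -1.419, 0.27, 0.12, 0.063, -1.419, 0.27, 0.12, 0.063, -1.419])

```text
time: 1.85
ee_pos: [460.4, -80.9, 140.2]
tool_rot: [0.225, 0.974, 0.0, -0.0]
ft_force: [0.3, 0.3, -0.0]
finger_gap: 45.0
finger_force: 0.0
```

```bash
python3 -c "
from h import *
go(*K['a'],140,166.5)"
```

```text
t 1.85 pos [460.4 -80.9 140.2] ang 154.0 F [ 0.3  0.3 -0. ] gap 45.0 -> m [0.0017 0.0003 0.0002] yaw -0.218 j7 1.13
```

Request:
move_arm(series=[0.0017, 0.0003, 0, -0.218, 0.0017, 0.0003, 0, -0.218, 0.0017, 0.0003, 0, -0.218, 0.0017, 0.0003, 0, -0.218])

```text
time: 2.25
ee_pos: [458.7, -81.9, 140.6]
tool_rot: [0.124, 0.992, -0.0, 0.0]
ft_force: [-0.1, 0.5, -0.8]
finger_gap: 45.0
finger_force: 0.0
```

Run:
```python
from h import *
go(*K['a'],84,166.5)
p,d=snap('side','s1'); cv2.imwrite('pics/s1c.png',cv2.resize(p[60:230,240:480,::-1],None,fx=3,fy=3))
```

```text
t 2.25 pos [458.7 -81.9 140.6] ang 165.8 F [-0.1  0.5 -0.8] gap 45.0 -> m [0.0002 0.0022 0.0566] yaw -0.013 j7 1.34
```

View pics/s1c.png

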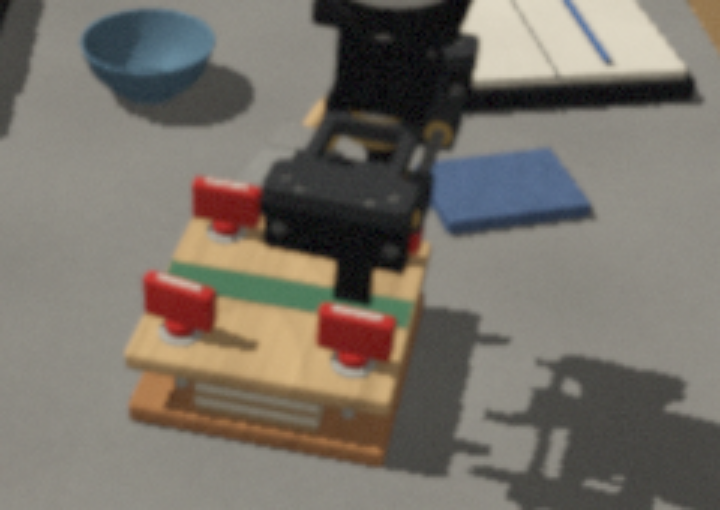

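Front finger hangs at (352,280) in the crop, lined up with knob a's bar (356,330), and the gripper body stays clear of the others. I'll go down and grip it.

Request:
move_arm(series=[0, 0.002, 0.02, -0.013, 0, 0.002, 0.04, -0.013, 0, 0.002, 0.0566, -0.013, 0, 0.002, 0.0566, -0.013])

```text
time: 2.7
ee_pos: [457.8, -79.7, 82.2]
tool_rot: [0.117, 0.993, 0.0, -0.002]
ft_force: [-0.7, -0.1, -0.2]
finger_gap: 45.3
finger_force: 0.0
```

Request:
move_arm(series=[0, 0, 0, 0, 0, 0, 0, 0, 0, 0, 0, 0, 0, 0, 0, 0], claw=0.0, force=25)

```text
time: 3.1
ee_pos: [459.5, -80.0, 84.5]
tool_rot: [0.116, 0.993, -0.0, 0.001]
ft_force: [-0.8, -0.6, 0.5]
finger_gap: 20.5
finger_force: 0.0
```

Run:
```python
from h import *
go(*K['a'],84,124.4)
```

```text
t 3.1 pos [459.5 -80.   84.5] ang 166.6 F [-0.8 -0.6  0.5] gap 20.5 -> m [0.0006 0.0001 0.0005] yaw 0.737 j7 1.29
```

Request:
move_arm(series=[0, 0, 0, 0, 0, 0, 0, 0, 0, 0, 0, 0])

```text
time: 3.4
ee_pos: [459.7, -78.9, 84.3]
tool_rot: [0.116, 0.993, 0.0, 0.0]
ft_force: [0.1, 5.5, 3.4]
finger_gap: 12.4
finger_force: 25.0
```

Run:
```python
from h import *
go(*K['a'],84,124.4)
```

```text
t 3.4 pos [459.7 -78.9  84.3] ang 166.7 F [0.1 5.5 3.4] gap 12.4 -> m [ 0.0004 -0.001   0.0003] yaw 0.738 j7 1.29
```

Request:
move_arm(series=[0, -0.001, 0, 0.1, 0, -0.001, 0, 0.2, 0, -0.001, 0, 0.3, 0, -0.001, 0, 0.4, 0, -0.001, 0, 0.5, 0, -0.001, 0, 0.6, 0, -0.001, 0, 0.738, 0, -0.001, 0, 0.738])

```text
time: 4.2
ee_pos: [460.0, -78.4, 84.4]
tool_rot: [0.468, 0.884, 0.002, 0.0]
ft_force: [3.4, 10.5, 1.7]
finger_gap: 11.8
finger_force: 25.0
```

Request:
move_arm(series=[0, 0, 0, 0, 0, 0, 0, 0, 0, 0, 0, 0, 0, 0, 0, 0], claw=0.04)

```text
time: 4.6
ee_pos: [458.7, -81.3, 83.9]
tool_rot: [0.467, 0.884, -0.0, -0.0]
ft_force: [-0.3, 0.3, 0.2]
finger_gap: 35.3
finger_force: 0.0
```

Run:
```python
from h import *
go(548.8,-209.8,130,168.7)
```

```text
t 4.6 pos [458.7 -81.3  83.9] ang 124.3 F [-0.3  0.3  0.2] gap 35.3 -> m [-0.1569  0.0019 -0.0461] yaw -0.774 j7 0.57
```

Request:
move_arm(series=[0, 0, -0.047, 0, -0.157, 0.0015, -0.047, -0.774, -0.157, 0.0015, -0.047, -0.774, -0.157, 0.0015, -0.047, -0.774, -0.157, 0.0015, -0.047, -0.774, -0.157, 0.0015, -0.047, -0.774, -0.157, 0.0015, -0.047, -0.774, -0.157, 0.0015, -0.047, -0.774])

```text
time: 5.4
ee_pos: [548.6, -209.5, 130.8]
tool_rot: [0.1, 0.995, 0.0, -0.0]
ft_force: [-0.1, 1.0, 0.8]
finger_gap: 40.2
finger_force: 0.0
```

Run:
```python
from h import *
go(549.3,-209.2,84,168.7)
for b in bars('top',[np.array(K[k])+[1,1.4] for k in 'ab']):print(b)
```

```text
t 5.4 pos [ 548.6 -209.5  130.8] ang 168.6 F [-0.1  1.   0.8] gap 40.2 -> m [-0.0006  0.0005  0.0468] yaw -0.003 j7 1.47
(93, array([458.3, -79.4]), array([458.9, -79.5,  11.9,  46.1]), 123.0, 99.5)
(82, array([568.2, -99.9]), array([ 569.2, -100.3,   12. ,   47.8]), 158.2, 99.5)
```

Request:
move_arm(series=[-0.0006, 0.0005, 0.025, 0, -0.0006, 0.0005, 0.047, 0, -0.0006, 0.0005, 0.047, 0])

```text
time: 5.75
ee_pos: [547.6, -208.6, 81.5]
tool_rot: [0.099, 0.995, 0.0, -0.002]
ft_force: [-0.8, -0.2, -0.1]
finger_gap: 39.9
finger_force: 0.0
```

Request:
move_arm(series=[0, 0, 0, 0, 0, 0, 0, 0, 0, 0, 0, 0, 0, 0, 0, 0, 0, 0, 0, 0, 0, 0, 0, 0, 0, 0, 0, 0], claw=0.0)

```text
time: 6.45
ee_pos: [549.8, -209.6, 84.6]
tool_rot: [0.098, 0.995, -0.0, 0.0]
ft_force: [-1.2, -0.1, 6.6]
finger_gap: 11.7
finger_force: 25.0
```

Run:
```python
from h import *
go(549.3,-209.2,84,124.4)
```

```text
t 6.45 pos [ 549.8 -209.6   84.6] ang 168.7 F [-1.2 -0.1  6.6] gap 11.7 -> m [0.0006 0.0003 0.0006] yaw 0.773 j7 1.45
```

Request:
move_arm(series=[0, 0, 0, 0.1, 0, 0, 0, 0.2, 0, 0, 0, 0.32, 0, 0, 0, 0.44, 0, 0, 0, 0.56, 0, 0, 0, 0.68, 0, 0, 0, 0.77, 0, 0, 0, 0.77])

```text
time: 7.25
ee_pos: [550.0, -209.4, 84.6]
tool_rot: [0.466, 0.885, -0.0, 0.001]
ft_force: [-0.7, -0.0, 6.2]
finger_gap: 11.9
finger_force: 25.0
```

Request:
move_arm(series=[0, 0, 0, 0, 0, 0, 0, 0, 0, 0, 0, 0, 0, 0, 0, 0], claw=0.04)

```text
time: 7.65
ee_pos: [549.3, -209.1, 83.7]
tool_rot: [0.465, 0.886, 0.0, -0.0]
ft_force: [0.4, 0.0, 0.2]
finger_gap: 35.0
finger_force: 0.0
```

Run:
```python
from h import *
go(569.4,-99.5,131,158.4)
```

```text
t 7.65 pos [ 549.3 -209.1   83.7] ang 124.6 F [0.4 0.  0.2] gap 35.0 -> m [ 0.0788  0.0788 -0.0473] yaw -0.589 j7 0.73
```

Knob c turned without side load; on to b.

Request:
move_arm(series=[0, 0, -0.047, 0, 0.0788, 0.0788, -0.047, -0.589, 0.0788, 0.0788, -0.047, -0.589, 0.0788, 0.0788, -0.047, -0.589, 0.0788, 0.0788, -0.047, -0.589, 0.0788, 0.0788, -0.047, -0.589, 0.0788, 0.0788, -0.047, -0.589])

```text
time: 8.35
ee_pos: [569.5, -100.2, 130.8]
tool_rot: [0.19, 0.982, -0.0, -0.0]
ft_force: [0.1, -0.2, -0.0]
finger_gap: 40.1
finger_force: 0.0
```

Run:
```python
from h import *
go(569.4,-99.5,84,158.4)
```

```text
t 8.35 pos [ 569.5 -100.2  130.8] ang 158.1 F [ 0.1 -0.2 -0. ] gap 40.1 -> m [0.0003 0.0006 0.0468] yaw -0.006 j7 1.1
```

Request:
move_arm(series=[0, 0.0005, 0.025, -0.005, 0, 0.0005, 0.047, -0.005, 0, 0.0005, 0.047, -0.005])

```text
time: 8.65
ee_pos: [567.8, -99.7, 81.2]
tool_rot: [0.187, 0.982, -0.0, -0.002]
ft_force: [-0.7, -0.2, 0.0]
finger_gap: 40.2
finger_force: 0.0
```

Request:
move_arm(series=[0, 0, 0, 0, 0, 0, 0, 0, 0, 0, 0, 0, 0, 0, 0, 0, 0, 0, 0, 0, 0, 0, 0, 0, 0, 0, 0, 0], claw=0.0)

```text
time: 9.35
ee_pos: [570.1, -99.4, 84.6]
tool_rot: [0.185, 0.983, -0.0, 0.0]
ft_force: [-1.9, -0.3, 6.2]
finger_gap: 11.7
finger_force: 25.0
```

Run:
```python
from h import *
go(569.4,-99.5,84,124.4)
```

```text
t 9.35 pos [570.1 -99.4  84.6] ang 158.6 F [-1.9 -0.3  6.2] gap 11.7 -> m [ 0.0006 -0.0004  0.0006] yaw 0.597 j7 1.08
```

Request:
move_arm(series=[0, 0, 0, 0.1, 0, 0, 0, 0.2, 0, 0, 0, 0.3, 0, 0, 0, 0.4, 0, 0, 0, 0.5, 0, 0, 0, 0.597, 0, 0, 0, 0.597])

```text
time: 10.05
ee_pos: [570.4, -99.0, 84.6]
tool_rot: [0.467, 0.884, 0.0, 0.001]
ft_force: [0.0, 0.8, 6.5]
finger_gap: 11.8
finger_force: 25.0
```

Request:
move_arm(series=[0, 0, 0, 0, 0, 0, 0, 0, 0, 0, 0, 0, 0, 0, 0, 0], claw=0.04)

```text
time: 10.45
ee_pos: [569.6, -99.2, 83.7]
tool_rot: [0.466, 0.885, -0.0, -0.0]
ft_force: [-0.1, -0.2, -0.6]
finger_gap: 35.0
finger_force: 0.0
```

Run:
```python
from h import *
go(439.3,-189.0,131,168.7)
```

```text
t 10.45 pos [569.6 -99.2  83.7] ang 124.5 F [-0.1 -0.2 -0.6] gap 35.0 -> m [-0.0003 -0.1583 -0.0473] yaw -0.772 j7 0.53
```

Request:
move_arm(series=[0, 0, -0.047, 0, -0.0003, -0.158, -0.047, -0.772, -0.0003, -0.158, -0.047, -0.772, -0.0003, -0.158, -0.047, -0.772, -0.0003, -0.158, -0.047, -0.772, -0.0003, -0.158, -0.047, -0.772, -0.0003, -0.158, -0.047, -0.772, -0.0003, -0.158, -0.047, -0.772])

```text
time: 11.25
ee_pos: [439.5, -188.9, 131.0]
tool_rot: [0.098, 0.995, -0.0, 0.0]
ft_force: [0.2, -0.9, -0.7]
finger_gap: 40.0
finger_force: 0.0
```

Run:
```python
from h import *
go(439.3,-189.0,84,168.7)
```

```text
t 11.25 pos [ 439.5 -188.9  131. ] ang 168.7 F [ 0.2 -0.9 -0.7] gap 40.0 -> m [ 0.0002 -0.0001  0.047 ] yaw 0.0 j7 1.61
```

Request:
move_arm(series=[0, 0, 0.025, 0, 0, 0, 0.047, 0, 0, 0, 0.047, 0])

```text
time: 11.55
ee_pos: [438.0, -187.9, 81.6]
tool_rot: [0.099, 0.995, 0.001, -0.002]
ft_force: [-0.8, -0.2, 1.2]
finger_gap: 39.4
finger_force: 0.0
```

Request:
move_arm(series=[0, 0, 0, 0, 0, 0, 0, 0, 0, 0, 0, 0, 0, 0, 0, 0, 0, 0, 0, 0, 0, 0, 0, 0, 0, 0, 0, 0], claw=0.0)

```text
time: 12.25
ee_pos: [439.9, -189.1, 84.5]
tool_rot: [0.099, 0.995, -0.0, 0.0]
ft_force: [-1.9, -0.4, 6.7]
finger_gap: 11.8
finger_force: 25.0
```

Run:
```python
from h import *
go(439.3,-189.0,84,124.4)
```

```text
t 12.25 pos [ 439.9 -189.1   84.5] ang 168.7 F [-1.9 -0.4  6.7] gap 11.8 -> m [ 0.0006 -0.0001  0.0005] yaw 0.772 j7 1.58
```

Request:
move_arm(series=[0, 0, 0, 0.1, 0, 0, 0, 0.2, 0, 0, 0, 0.32, 0, 0, 0, 0.44, 0, 0, 0, 0.56, 0, 0, 0, 0.68, 0, 0, 0, 0.77, 0, 0, 0, 0.77])

```text
time: 13.05
ee_pos: [440.0, -189.0, 84.5]
tool_rot: [0.467, 0.884, -0.0, 0.001]
ft_force: [-1.2, -0.0, 7.4]
finger_gap: 11.7
finger_force: 25.0
```

Request:
move_arm(series=[0, 0, 0, 0, 0, 0, 0, 0, 0, 0, 0, 0, 0, 0, 0, 0], claw=0.04)

```text
time: 13.45
ee_pos: [439.6, -188.7, 83.8]
tool_rot: [0.465, 0.885, 0.0, -0.0]
ft_force: [-0.7, 0.0, -0.9]
finger_gap: 35.2
finger_force: 0.0
```

Run:
```python
from h import *
go(460,-78.7,131,123.5)
```

```text
t 13.45 pos [ 439.6 -188.7   83.8] ang 124.6 F [-0.7  0.  -0.9] gap 35.2 -> m [ 0.079   0.0792 -0.0472] yaw 0.018 j7 0.82
```

Request:
move_arm(series=[0, 0, -0.047, 0, 0.079, 0.079, -0.047, 0.015, 0.079, 0.079, -0.047, 0.015, 0.079, 0.079, -0.047, 0.015, 0.079, 0.079, -0.047, 0.015])

```text
time: 13.95
ee_pos: [460.2, -76.8, 131.0]
tool_rot: [0.47, 0.883, 0.0, 0.0]
ft_force: [-0.3, 0.0, -0.3]
finger_gap: 39.5
finger_force: 0.0
```

Run:
```python
from h import *
go(460,-78.7,84,123.8)
C=[np.array(K[k])+[1,1.4] for k in 'abcd']
for c in 'top','side':
  for b in bars(c,C):print(b)
```

```text
t 13.95 pos [460.2 -76.8 131. ] ang 123.9 F [-0.3  0.  -0.3] gap 39.5 -> m [-0.0015 -0.0013  0.047 ] yaw 0.002 j7 0.6
None
None
(24, array([ 557.6, -225.6]), array([ 557.8, -225.1,   10.7,   12.7]), 160.7, 100.2)
None
(58, array([463.6, -75.7]), array([461.1, -74.2,   7.5,  45. ]), 133.8, 84.9)
(98, array([570.8, -92.9]), array([571.3, -95.8,  10.2,  45.8]), 127.8, 91.5)
None
(25, array([ 444.6, -186.6]), array([ 444.1, -187.6,    5. ,   13.5]), 121.8, 85.8)
```

Request:
move_arm(series=[-0.0015, -0.0013, 0.025, 0, -0.0015, -0.0013, 0.047, 0, -0.0015, -0.0013, 0.047, 0])

```text
time: 14.35
ee_pos: [457.4, -82.3, 81.4]
tool_rot: [0.473, 0.881, -0.001, -0.002]
ft_force: [-1.1, 0.9, 0.7]
finger_gap: 39.5
finger_force: 0.0
```

Request:
move_arm(series=[0, 0, 0, 0, 0, 0, 0, 0, 0, 0, 0, 0, 0, 0, 0, 0, 0, 0, 0, 0, 0, 0, 0, 0, 0, 0, 0, 0], claw=0.0)

```text
time: 15.05
ee_pos: [461.3, -80.2, 84.7]
tool_rot: [0.471, 0.882, 0.001, 0.002]
ft_force: [5.7, 1.2, -2.7]
finger_gap: 11.8
finger_force: 25.0
```

Run:
```python
from h import *
go(460,-78.7,84,76.4)
```

```text
t 15.05 pos [461.3 -80.2  84.7] ang 123.7 F [ 5.7  1.2 -2.7] gap 11.8 -> m [ 0.002  -0.0002  0.0007] yaw 0.826 j7 0.57
```

Request:
move_arm(series=[0.001, 0, 0, 0.1, 0.001, 0, 0, 0.22, 0.001, 0, 0, 0.34, 0.001, 0, 0, 0.46, 0.001, 0, 0, 0.58, 0.001, 0, 0, 0.7, 0.001, 0, 0, 0.78, 0.001, 0, 0, 0.82])

```text
time: 15.85
ee_pos: [460.4, -80.3, 84.7]
tool_rot: [0.785, 0.62, 0.001, 0.001]
ft_force: [3.7, -2.6, -0.5]
finger_gap: 12.1
finger_force: 25.0
```

Request:
move_arm(series=[0, 0, 0, 0, 0, 0, 0, 0, 0, 0, 0, 0])

```text
time: 16.15
ee_pos: [460.3, -80.3, 84.7]
tool_rot: [0.784, 0.621, 0.001, 0.001]
ft_force: [5.1, -2.9, 0.5]
finger_gap: 12.0
finger_force: 25.0
```

Run:
```python
from h import *
go(460,-78.7,84,76.4); print(r.sense()['torque'])
```

```text
t 16.15 pos [460.3 -80.3  84.7] ang 76.8 F [ 5.1 -2.9  0.5] gap 12.0 -> m [ 0.0015 -0.0007  0.0007] yaw 0.007 j7 -0.24
[-0.43890172 -1.16512449  0.56798072]
```

Knob a is against its stop, with the wrist moment up to 0.57 N m. I'll release it and go to c.

Request:
move_arm(series=[0, 0, 0, 0, 0, 0, 0, 0, 0, 0, 0, 0, 0, 0, 0, 0], claw=0.04)

```text
time: 16.55
ee_pos: [458.7, -80.0, 83.7]
tool_rot: [0.784, 0.621, -0.0, -0.0]
ft_force: [0.3, -0.1, 0.8]
finger_gap: 35.2
finger_force: 0.0
```

Run:
```python
from h import *
go(549.6,-209.3,131,124.5)
```

```text
t 16.55 pos [458.7 -80.   83.7] ang 76.7 F [ 0.3 -0.1  0.8] gap 35.2 -> m [-0.105   0.1181 -0.0473] yaw -0.834 j7 -0.24
```

Request:
move_arm(series=[0, 0, -0.047, 0, -0.105, 0.118, -0.047, -0.834, -0.105, 0.118, -0.047, -0.834, -0.105, 0.118, -0.047, -0.834, -0.105, 0.118, -0.047, -0.834, -0.105, 0.118, -0.047, -0.834, -0.105, 0.118, -0.047, -0.834, -0.105, 0.118, -0.047, -0.834])

```text
time: 17.35
ee_pos: [549.5, -209.4, 130.6]
tool_rot: [0.465, 0.885, 0.0, -0.0]
ft_force: [-0.2, 0.4, 0.2]
finger_gap: 40.1
finger_force: 0.0
```

Run:
```python
from h import *
go(549.6,-209.3,84,124.5)
C=[np.array(K[k])+[1,1.4] for k in 'abcd']
for c in 'top','side':
  for b in bars(c,C):print(b)
```

```text
t 17.35 pos [ 549.5 -209.4  130.6] ang 124.6 F [-0.2  0.4  0.2] gap 40.1 -> m [-0.      0.0001  0.0466] yaw 0.001 j7 0.74
(92, array([458.9, -79.6]), array([459.2, -80.3,  47.1,  11.2]), 79.6, 99.9)
(89, array([567.7, -99.9]), array([ 568.3, -100. ,   11.3,   46.9]), 123.6, 99.0)
(40, array([ 542.6, -201.8]), array([ 544.4, -204.9,   10.9,   33.2]), 121.2, 99.9)
(59, array([ 437.9, -191.3]), array([ 437.5, -190.9,   10.8,   44.4]), 124.1, 100.3)
(80, array([461. , -70.4]), array([460.1, -75.9,  46.5,  11. ]), 78.2, 100.1)
(102, array([571.1, -92.8]), array([571. , -96. ,   9.7,  45.1]), 126.9, 92.2)
(44, array([ 557.6, -211.9]), array([ 556.9, -211.8,    3.7,   30. ]), 125.3, 86.2)
(14, array([ 432. , -168.6]), array([ 432.4, -169.6,    2.8,    6.9]), 120.2, 92.1)
```

Knob a is home at 79.6° and the others stand at about 124°. Next is c.

Request:
move_arm(series=[0, 0, 0.025, 0, 0, 0, 0.047, 0, 0, 0, 0.047, 0])

```text
time: 17.75
ee_pos: [547.9, -208.8, 81.3]
tool_rot: [0.466, 0.885, -0.0, -0.002]
ft_force: [-0.4, -0.6, -0.0]
finger_gap: 40.0
finger_force: 0.0
```

Request:
move_arm(series=[0, 0, 0, 0, 0, 0, 0, 0, 0, 0, 0, 0, 0, 0, 0, 0, 0, 0, 0, 0, 0, 0, 0, 0, 0, 0, 0, 0], claw=0.0)

```text
time: 18.45
ee_pos: [550.0, -209.6, 84.6]
tool_rot: [0.466, 0.885, -0.0, 0.0]
ft_force: [-1.5, 0.6, 5.5]
finger_gap: 11.4
finger_force: 25.0
```

Request:
move_arm(series=[0, 0, 0, 0.1, 0, 0, 0, 0.22, 0, 0, 0, 0.34, 0, 0, 0, 0.46, 0, 0, 0, 0.58, 0, 0, 0, 0.7, 0, 0, 0, 0.79, 0, 0, 0, 0.84])

```text
time: 19.25
ee_pos: [550.2, -209.6, 84.6]
tool_rot: [0.787, 0.617, 0.0, 0.001]
ft_force: [-1.9, -1.0, 4.6]
finger_gap: 12.3
finger_force: 25.0
```

Request:
move_arm(series=[0, 0, 0, 0, 0, 0, 0, 0, 0, 0, 0, 0])

```text
time: 19.55
ee_pos: [550.2, -209.6, 84.6]
tool_rot: [0.785, 0.619, 0.0, 0.001]
ft_force: [-1.1, -1.3, 6.3]
finger_gap: 12.3
finger_force: 25.0
```

Run:
```python
from h import *
go(569.8,-99.2,131,124.5); print(r.sense()['torque'])
```

```text
t 19.55 pos [ 550.2 -209.6   84.6] ang 76.5 F [-1.1 -1.3  6.3] gap 12.3 -> m [ 0.1119 -0.0067 -0.0465] yaw -0.838 j7 -0.07
[-0.23304844  0.15437367  0.59895303]
```

Request:
move_arm(series=[0, 0, 0, 0, 0, 0, 0, 0, 0, 0, 0, 0, 0, 0, 0, 0], claw=0.04)

```text
time: 19.95
ee_pos: [549.6, -209.2, 83.7]
tool_rot: [0.786, 0.618, -0.0, -0.0]
ft_force: [-0.5, 0.5, 0.1]
finger_gap: 35.3
finger_force: 0.0
```

Request:
move_arm(series=[0, 0, -0.047, 0, 0.112, -0.007, -0.047, -0.838, 0.112, -0.007, -0.047, -0.838, 0.112, -0.007, -0.047, -0.838, 0.112, -0.007, -0.047, -0.838, 0.112, -0.007, -0.047, -0.838, 0.112, -0.007, -0.047, -0.838, 0.112, -0.007, -0.047, -0.838])

```text
time: 20.75
ee_pos: [569.3, -98.9, 130.8]
tool_rot: [0.466, 0.885, -0.0, -0.0]
ft_force: [-0.8, -0.4, -0.5]
finger_gap: 39.8
finger_force: 0.0
```

Run:
```python
from h import *
go(569.8,-99.4,84,124.3)
```

```text
t 20.75 pos [569.3 -98.9 130.8] ang 124.5 F [-0.8 -0.4 -0.5] gap 39.8 -> m [-0.0007  0.0001  0.0468] yaw 0.003 j7 0.54
```

Request:
move_arm(series=[0, 0, 0.025, 0, 0, 0, 0.047, 0, 0, 0, 0.047, 0])

```text
time: 21.05
ee_pos: [567.4, -98.8, 81.2]
tool_rot: [0.468, 0.884, -0.001, -0.002]
ft_force: [-0.2, -0.1, -0.7]
finger_gap: 40.0
finger_force: 0.0
```

Request:
move_arm(series=[0, 0, 0, 0, 0, 0, 0, 0, 0, 0, 0, 0, 0, 0, 0, 0, 0, 0, 0, 0, 0, 0, 0, 0, 0, 0, 0, 0], claw=0.0)

```text
time: 21.75
ee_pos: [570.1, -98.7, 84.6]
tool_rot: [0.467, 0.885, 0.0, 0.001]
ft_force: [0.9, 0.4, 4.5]
finger_gap: 12.0
finger_force: 25.0
```

Request:
move_arm(series=[0, 0, 0, 0.1, 0, 0, 0, 0.22, 0, 0, 0, 0.34, 0, 0, 0, 0.46, 0, 0, 0, 0.58, 0, 0, 0, 0.7, 0, 0, 0, 0.79, 0, 0, 0, 0.84])

```text
time: 22.55
ee_pos: [570.9, -98.4, 84.7]
tool_rot: [0.787, 0.616, 0.001, 0.001]
ft_force: [5.8, 1.8, 2.1]
finger_gap: 11.8
finger_force: 25.0
```

Request:
move_arm(series=[0, 0, 0, 0, 0, 0, 0, 0, 0, 0, 0, 0])

```text
time: 22.85
ee_pos: [570.9, -98.4, 84.6]
tool_rot: [0.786, 0.618, 0.001, 0.001]
ft_force: [5.3, 1.4, 1.6]
finger_gap: 12.4
finger_force: 25.0
```

Run:
```python
from h import *
go(439.6,-188.9,131,124.5); print(r.sense()['torque'])
```

```text
t 22.85 pos [570.9 -98.4  84.6] ang 76.3 F [5.3 1.4 1.6] gap 12.4 -> m [-0.1189 -0.106  -0.0468] yaw -0.841 j7 -0.27
[ 0.21319599 -1.33034884  0.52647423]
```

Request:
move_arm(series=[0, 0, 0, 0, 0, 0, 0, 0, 0, 0, 0, 0, 0, 0, 0, 0], claw=0.04)

```text
time: 23.25
ee_pos: [569.0, -99.0, 83.6]
tool_rot: [0.787, 0.617, -0.0, -0.0]
ft_force: [-0.4, -1.1, 0.7]
finger_gap: 35.2
finger_force: 0.0
```

Request:
move_arm(series=[0, 0, -0.047, 0, -0.1189, -0.105, -0.047, -0.841, -0.1189, -0.105, -0.047, -0.841, -0.1189, -0.105, -0.047, -0.841, -0.1189, -0.105, -0.047, -0.841, -0.1189, -0.105, -0.047, -0.841, -0.1189, -0.105, -0.047, -0.841, -0.1189, -0.105, -0.047, -0.841])

```text
time: 24.05
ee_pos: [438.9, -189.6, 131.0]
tool_rot: [0.466, 0.885, -0.0, 0.0]
ft_force: [-0.6, 0.0, -0.1]
finger_gap: 40.3
finger_force: 0.0
```

Run:
```python
from h import *
go(439.6,-188.9,84,124.5)
```

```text
t 24.05 pos [ 438.9 -189.6  131. ] ang 124.5 F [-0.6  0.  -0.1] gap 40.3 -> m [0.0002 0.001  0.047 ] yaw 0.0 j7 0.87
```

Request:
move_arm(series=[0, 0.001, 0.025, 0, 0, 0.001, 0.047, 0, 0, 0.001, 0.047, 0])

```text
time: 24.35
ee_pos: [438.2, -188.0, 81.5]
tool_rot: [0.468, 0.884, -0.0, -0.002]
ft_force: [-0.2, -0.3, 0.4]
finger_gap: 39.8
finger_force: 0.0
```

Request:
move_arm(series=[0, 0, 0, 0, 0, 0, 0, 0, 0, 0, 0, 0, 0, 0, 0, 0, 0, 0, 0, 0, 0, 0, 0, 0, 0, 0, 0, 0], claw=0.0)

```text
time: 25.05
ee_pos: [440.1, -189.1, 84.5]
tool_rot: [0.466, 0.885, -0.0, 0.0]
ft_force: [-2.4, -0.0, 5.7]
finger_gap: 11.9
finger_force: 25.0
```

Request:
move_arm(series=[0, 0, 0, 0.1, 0, 0, 0, 0.22, 0, 0, 0, 0.34, 0, 0, 0, 0.46, 0, 0, 0, 0.58, 0, 0, 0, 0.7, 0, 0, 0, 0.79, 0, 0, 0, 0.84])

```text
time: 25.85
ee_pos: [440.1, -189.2, 84.5]
tool_rot: [0.787, 0.617, -0.0, 0.001]
ft_force: [-2.4, -2.5, 5.3]
finger_gap: 12.1
finger_force: 25.0
```

Request:
move_arm(series=[0, 0, 0, 0, 0, 0, 0, 0, 0, 0, 0, 0])

```text
time: 26.15
ee_pos: [440.1, -189.2, 84.5]
tool_rot: [0.786, 0.618, -0.0, 0.001]
ft_force: [-3.0, -1.5, 6.4]
finger_gap: 12.6
finger_force: 25.0
```

Request:
move_arm(series=[0, 0, 0, 0, 0, 0, 0, 0, 0, 0, 0, 0, 0, 0, 0, 0], claw=0.04)

```text
time: 26.55
ee_pos: [440.0, -188.7, 83.9]
tool_rot: [0.786, 0.618, 0.0, -0.0]
ft_force: [0.4, -0.2, 0.0]
finger_gap: 35.4
finger_force: 0.0
```

Run:
```python
from h import *
go(400,-420,200,76.4)
```

```text
t 26.55 pos [ 440.  -188.7   83.9] ang 76.3 F [ 0.4 -0.2  0. ] gap 35.4 -> m [-0.2342  0.0159 -0.1162] yaw -0.002 j7 0.01
```

Request:
move_arm(series=[0, 0, -0.047, 0, 0, 0, -0.09, 0, -0.234, 0.016, -0.116, 0, -0.234, 0.016, -0.116, 0, -0.234, 0.016, -0.116, 0, -0.234, 0.016, -0.116, 0, -0.234, 0.016, -0.116, 0, -0.234, 0.016, -0.116, 0])

```text
time: 27.35
ee_pos: [397.3, -425.4, 199.8]
tool_rot: [0.789, 0.615, -0.001, 0.0]
ft_force: [-1.2, -0.1, -0.0]
finger_gap: 39.9
finger_force: 0.0
```

Run:
```python
from h import *
for b in bars('top',[np.array(K[k]) for k in 'abcd']):print(b)
p,d=snap('top','end'); cv2.imwrite('pics/endc.png',cv2.resize(p[150:300,280:480,::-1],None,fx=3,fy=3))
```

```text
(91, array([459. , -79.6]), array([459.3, -80.1,  47. ,  11.3]), 79.7, 99.4)
(88, array([ 568.4, -100.4]), array([ 569. , -100.7,   46.7,   11.6]), 79.2, 99.7)
(85, array([ 548. , -210.2]), array([ 548.4, -210.2,   47.8,   11.4]), 79.7, 99.7)
(92, array([ 438.2, -189.1]), array([ 438.1, -190.2,   47.6,   11.6]), 79.3, 99.9)
```

View pics/endc.png

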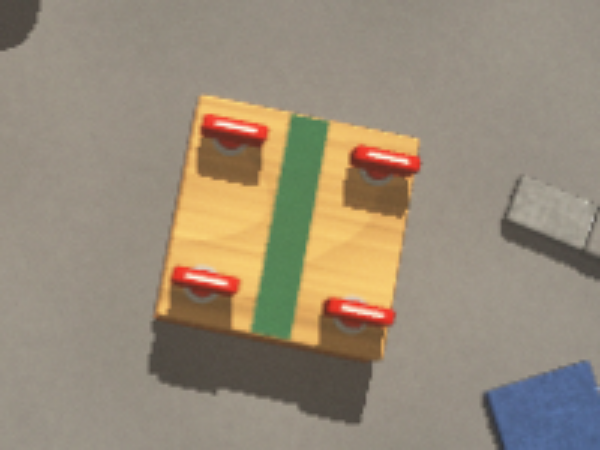

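All four red bars, at crop (235,130), (385,160), (205,280) and (360,312), stand straight across the stripe, and the arm is clear.

```bash
python3 -c "
from plant import r
print(r.job_done())"
```

```text
the job is handed in; nothing more can be done
None
```

I turned all four red knobs crisscross (a, c, b, d), first to about 45° and then fully home; the last picture shows every bar within about half a degree of straight across the stripe, and I handed the job in at about 27 s with the arm clear.

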